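# Lock the rotary jig with its bar

### The job

Lock the rotary jig on the bench: with a fingertip or the outside of the fingers, push the red pin round until the slot of the brass disc lines up with the steel bar, then push the bar by its yellow tab through the disc and into the keeper behind it, fully home until the tab meets the blue guide. Only push, gently: do not squeeze or lift anything, and leave the solder reel, the wooden block and the black tape where they are.

Things in the scene. Friction and masses are not known exactly. Their poses are not given: they have to be found in the camera images.
- jig: The fixed jig: grey base plate, 290 mm long, 100 mm wide round the disc, 46 mm wide at the rear, bolt heads up to z=13 mm. Origin on the bench under the disc's upright axis; +x is the direction in which the bar is pushed (roughly away from the robot), z up. A dark steel bed for the bar, 30 mm wide, top at z=12 mm, runs along the x axis from x=-220 to -42 mm.
- guide (a point): Middle of the rear face (facing the robot) of the blue guide, the tab's stop, at jig x=-87 mm, z=20 mm. The guide runs from there to x=-42 mm, is 37 mm wide, top at z=34 mm, with a passage for the bar 19 mm wide and 16 mm high.
- keeper (a point): Middle of the keeper's mouth, at jig x=40 mm, z=20 mm. The blue keeper runs on to x=62 mm, is 40 mm wide, top at z=34 mm, its passage 22 mm wide.
- rotor (a joint): Angle (rad) of the brass disc, 68 mm across, top at z=32 mm, with a 24 mm slot right across it. 0: the slot lies along the jig's x axis, in line with the bar; positive is anticlockwise from above. Starts at 0.5 to 1.1; stops at -0.6 and 1.25, no click at 0. Friction (0.08 N m) keeps it where it is left. The bar passes within about 0.13; otherwise the rim stops it.
- pin (a point): Middle of the top of the red upright pin that turns the disc: round, 14 mm thick, 58 mm from the disc's axis on a red arm, top at z=70 mm. Push it between z=42 and 70 mm; the arm under it reaches up to z=39 mm. At joint value 0 the pin is at x=0, y=+58 mm in the jig's frame.
- lock_bar: Loose steel bar, 16 mm wide, 14 mm high, about 0.3 kg, lying on the bed and through the guide; slides with 1 to 2 N. Origin under the middle of the yellow tab at its rear end; x along the bar to the nose, z up. Tab: 8 mm thick (x), 34 mm wide, top at z=66 mm over the bench. Origin starts at jig x=-193 to -185 mm; fully home, tab against the guide, it is at x=-91 mm.
- tab (a point): Where to push the bar: on the rear face (towards the robot) of the yellow tab, on its centre line, 52 mm above the bench.
- bar_tip (a point): The tip of the bar's nose, 147 mm ahead of the bar's origin, at half its height. Fully home it is at x=+56 mm in the jig's frame, inside the keeper.
- reel: Bystander: small yellow reel of solder, 54x78x37 mm, loose. Origin on its underside.
- block: Bystander: small brown wooden offcut, 50x75x19 mm, loose. Origin at the centre of its underside.
- black_tape: Bystander: small roll of black tape lying flat, 55x53x19 mm, loose. Origin at the centre of its underside.
There are look-alikes about, which are no part of the job. There is more than one size of the lock_bar; the one meant has the size given above.

How it is judged:
On the way, in this order (a step that is already met when the one before it is completed fails the run):
1. the disc's slot is lined up with the bar (within 0.15 rad), the bar still outside the disc (value of joint rotor between -0.15 and 0.15 rad and x of bar_tip in the frame of jig below -0.03 m), for 0.2 s.
2. the bar is through the disc and in the keeper, within 7 mm of fully home (value of joint rotor between -0.15 and 0.15 rad and x of bar_tip in the frame of jig above 0.049 m and y of bar_tip in the frame of jig between -0.006 and 0.006 m and angle between the x axis of lock_bar and the x axis of jig, either way round below 0.1 rad), for 0.2 s.
At the end, for the whole second after the job is handed in: The bar lies flat through the slot with its nose in the keeper, within 7 mm of fully home and 6 mm of the centre line; the disc is within 0.15 rad of lined up; all is at rest and the reel, block and tape are within 20 mm of where they stood (all of step 2 and height (world z) of lock_bar below 0.017 m and linear speed of lock_bar below 0.01 m/s and velocity of joint rotor between -0.05 and 0.05 rad/s and distance of each of reel, block, black_tape from where it was at the start of the episode below 0.02 m); the robot touches nothing.
It fails at once if the bar is lifted (its tab end rises by more than 8 mm) (height (world z) of lock_bar above 0.02 m).
It fails at once if the bar is squeezed or pushed hard (over 40 N) (contact force between the fingers and lock_bar above 40 N).
It fails at once if the disc's pin is squeezed or pushed hard (over 40 N) (contact force between the fingers and rotor above 40 N).
It fails at once if the reel, block or tape is lifted or shifted by more than 20 mm (distance of any of reel, block, black_tape from where it was at the start of the episode above 0.02 m).
It also fails if it takes over 45 s, if anything falls off the work surface, if the arm or the gripper's body presses on something with over 40 N, if the wrist force passes 120 N, or if a joint passes its speed limit or range.

### The arm

A 6-joint arm with a two-finger parallel gripper is mounted at the origin on a cart in front of the work surface, level with it; the furniture and walls round the work are solid. World frame = base frame: x ahead of the robot, y to its left, z up, the work surface at z = 0. Lengths are in m, angles in rad, forces in N, time in s.
With the tool pointing down it reaches from about 0.3 to 0.875 m from the base axis. Payload 6.4 kg.
Tool frame: the origin (TCP) lies at the very end of the fingers, on their centre line; the grasp point (between the pads) lies 19 mm behind it (r.grip_depth is the distance from the TCP to the grasp point, in m); z points along the fingers, y is the line along which they close (so a half turn about z gives the same grasp; the last joint's range is limited). The gripper opens to 85 mm and grips with 20 to 120 N. Pads are 22 mm wide; open, the fingers measure 114 mm over their backs; the gripper's body (76 mm by 85 mm) begins 54 mm behind the grasp point. The pads swing forward as they close: fully open they stand 13 mm farther back than shut.
Start: joints at [1.036, 0.181, 1.607, -0, 1.354, -0.206], TCP at [0.186, 0.544, 0.231] pointing down, gripper open.
Joint ranges: [-2.99, 2.99], [-0.89, 2.07], [0.3, 2.58], [-1.14, 4.28], [0, 2.63], [-3.12, 3.12]. Speed limits (rad/s): [2.57, 2.57, 3.01, 3.14, 3.14, 3.14].

### API

Orientations are given as a rotation vector (axis times angle).
In Python, from rig import r, cams gives the robot as it stands. The module is installed in compiled form; this text tells all that it offers.
- The arm moves only by the tool play_rows, never from a script. Its argument "targets" is a list of rows, each a list of 5 numbers: the opening, from 0 (shut) to 1 (fully open), then the shift along the tool's x, y, z in mm, then the turn about the tool's z in degrees. A call has 1 to 12 rows; each row is the pose to reach, as a shift and turn from the pose commanded when the call began, along the tool's axes at that moment; what a row does not reach only later rows make up. A row lasts 1/8 s, in which the tool goes at most 62.5 mm and 10.7 degrees, less where a joint would pass 70% of its speed; a pose out of reach is approached as far as the arm can. A call with a gripper value outside its range is refused whole. The fingers move at their own pace and stop on an object; "force" is the grip in N (left out, the last holds). Time passes only in rows, so rows that repeat a pose let the fingers close. It gives the time, the measured TCP pose, the force, the opening and the grip force at its end, in the units of the state.
- r.read_state(): the state, without advancing time (a new reading comes with each control period).
- cams.camera(name): name is "side" or "top"; returns a dict with "image" (384x512x3 uint8, blue, green, red), "fovy" (degrees; the focal length in pixels is half the picture's height over the tangent of half this angle, whatever the lens; pixels are square), "cx", "cy" (the principal point, pixels), "xyz" and "orientation" of the camera in the world. Camera axes: x right, y up, looking along -z (the intrinsics and any distortion apply to the point x, -y, -z); pixel columns grow to the right and rows downward; lengths in m; the calibration is good to about 2 mm. A picture is of the moment at which its call begins. There is no depth.
- r.close_job(): hands the job in; it is judged then, once.
Trained networks look in the newest picture that a camera, given by its name, has taken for a name from the list of things; names that differ only in an ending like _2 or _b are one class to them, and where a whole thing is asked for, a point or a joint stands for the part that bears it (a point fixed in the world has none). Each returns a list of dicts, best first, with "conf" (0 to 1); they miss things now and then, are a little off and sometimes report something else, mostly with a low value. They report only what shows in the picture. A call takes as long as a camera call. They do not tell look-alikes from the thing itself.
- cams.boxes_of(camera, query): "box" ([left, top, right, bottom] in pixels, round what is visible of it).
- cams.mark_of(camera, query): "uv" ([column, row] in pixels: a listed point, or the origin of a listed thing).
The state is a dict: "time_s": time; "q": joint angles; "qvel": joint speeds; "joint_efforts": joint torques, N m; "position": TCP position; "ee_rot": TCP orientation; "force": force on the tool from outside, world axes, zero at the start; "torque": the same for the moment, N m; "grip_width": finger opening in m; "grasp_force": force on a finger pad.
Only numpy, scipy, OpenCV 4.12 (cv2) and the standard library are available. Lean on these libraries where they do the work, as an engineer would, in place of code of your own. Each camera call takes 0.05 s, during which the arm holds its last target. There are 200 camera calls.

## Working session

There is one attempt and no reset: what is moved stays moved. The work goes in short steps, Python scripts to look and compute and a tool call to move; the robot and the scene stay as the last step left them, time stands still between calls to the robot, and variables do not carry over. Pictures are saved under pics/ and viewed, at most 10 in all, crops included, and the job is handed in when it is done.

Besides the shell and the picture viewer there is one more tool, called in YAML: its name, and indented under it one key for each argument. play_rows: Moves the arm, as the interface text tells. Its arguments: {"type":"object","properties":{"targets":{"type":"array"},"force":{"type":"number"}},"required":["targets"]}

```bash
mkdir -p pics
cat > h.py <<'E'
import numpy as np,cv2
from scipy.spatial.transform import Rotation as R
from rig import r,cams
def ray(c,uv):
    f=c["image"].shape[0]/2/np.tan(np.radians(c["fovy"])/2)
    o=np.asarray(c["orientation"],float)
    M=R.from_rotvec(o).as_matrix() if o.shape==(3,) else (o if o.shape==(3,3) else None)
    d=np.array([(uv[0]-c["cx"])/f,-(uv[1]-c["cy"])/f,-1.])
    return np.asarray(c["xyz"]),M@d
def at_z(c,uv,z):
    p,d=ray(c,uv); return p+d*(z-p[2])/d[2]
def proj(c,P):
    f=c["image"].shape[0]/2/np.tan(np.radians(c["fovy"])/2)
    q=R.from_rotvec(c["orientation"]).as_matrix().T@(np.asarray(P)-c["xyz"])
    return np.array([c["cx"]+f*q[0]/-q[2],c["cy"]-f*q[1]/-q[2]])
Z=dict(jig=0,guide=.02,keeper=.02,pin=.07,tab=.052,bar_tip=.019,lock_bar=.012,reel=0,block=0,black_tape=0,rotor=.032)
E
python3 - <<'E'
from h import *
np.set_printoptions(precision=4,suppress=True)
s=r.read_state();print(s)
for n in("top","side"):
    c=cams.camera(n);cv2.imwrite(f"pics/{n}0.png",c["image"])
    print(n,{k:v for k,v in c.items() if k!="image"})
    for q in Z:
        for m in cams.mark_of(n,q)[:4]: print(q,round(m["conf"],2),np.round(m["uv"],1),at_z(c,m["uv"],Z[q])[:2])
E
```

```text
{'time_s': 0.0, 'q': array([ 1.0357,  0.1815,  1.6081, -0.    ,  1.3538, -0.2063]), 'qvel': array([ 0.0014,  0.    ,  0.0003,  0.0006, -0.0004,  0.0001]), 'joint_efforts': array([  0.0015, -44.4892, -35.1324,  -0.0001,   0.0093,  -0.    ]), 'position': array([0.1854, 0.5437, 0.2304]), 'ee_rot': array([-0.5141, -3.0986,  0.0026]), 'force': array([-0.0135, -0.1535, -0.9886]), 'torque': array([0.0033, 0.056 , 0.0037]), 'grasp_force': 0.0, 'grip_width': 0.08514952870229803}
top {'fovy': 50.93524475670607, 'cx': 258.8240742184472, 'cy': 183.66161612310717, 'xyz': array([ 0.4793, -0.0003,  1.0717]), 'orientation': array([ 0.089 , -0.0846, -1.5491])}
jig 0.54 [371.4 159.2] [ 0.6708 -0.2978]
guide 0.72 [300.6 200.7] [ 0.5537 -0.1062]
keeper 0.88 [289.6 145.7] [ 0.6993 -0.0758]
keeper 0.19 [285.9 180.3] [ 0.6066 -0.0671]
pin 0.83 [286.6 181.7] [ 0.5971 -0.0658]
tab 0.7 [228.8 149.3] [0.6801 0.0826]
bar_tip 0.55 [180.4 210.4] [0.5222 0.207 ]
lock_bar 0.9 [230.8 155.5] [0.6713 0.08  ]
lock_bar 0.52 [310.6 238.4] [ 0.4565 -0.1339]
reel 0.92 [383.2 211. ] [ 0.5321 -0.3276]
block 0.74 [143.8 228.1] [0.4744 0.3056]
black_tape 0.64 [370.1 159.8] [ 0.6691 -0.2943]
black_tape 0.44 [302.5 196.2] [ 0.5673 -0.1132]Traceback (most recent call last):
  File "<stdin>", line 8, in <module>
ValueError: it knows: bar_tip, black_tape, block, guide, jig, keeper, lock_bar, pin, reel, tab
```

Run:
```python
from h import *
np.set_printoptions(precision=4,suppress=True)
Z.pop("rotor")
n="side"
c=cams.camera(n);cv2.imwrite(f"pics/{n}0.png",c["image"])
print(n,{k:v for k,v in c.items() if k!="image"})
for q in Z:
        for m in cams.mark_of(n,q)[:4]: print(q,round(m["conf"],2),np.round(m["uv"],1),at_z(c,m["uv"],Z[q])[:2])
t=cv2.imread("pics/top0.png");cv2.imwrite("pics/topc.png",cv2.resize(t[90:290,120:400],None,fx=2.85,fy=2.85,interpolation=cv2.INTER_CUBIC))
```

```text
side {'fovy': 56.39370000019085, 'cx': 262.8995942822343, 'cy': 189.36740473295472, 'xyz': array([ 0.1814, -0.7325,  0.7766]), 'orientation': array([ 0.8583, -0.221 , -0.49  ])}
jig 0.91 [293.9 218. ] [ 0.6542 -0.0884]
guide 0.88 [274.1 227. ] [ 0.5711 -0.1071]
guide 0.72 [242.3 239.9] [ 0.4673 -0.1051]
guide 0.5 [191.4 172.9] [0.4572 0.2641]
keeper 0.89 [303.3 208.4] [ 0.6907 -0.0842]
pin 0.63 [273.  204.3] [ 0.5905 -0.0676]
tab 0.81 [240.  238.3] [ 0.4524 -0.1233]
tab 0.78 [276.8 174.9] [0.6869 0.0675]
bar_tip 0.97 [221.1 177.8] [0.5358 0.1871]
bar_tip 0.81 [284.6 221. ] [ 0.6116 -0.1008]
lock_bar 0.81 [242.8 245.7] [ 0.4615 -0.1185]
lock_bar 0.72 [268.5 188.9] [0.6506 0.0602]
reel 0.58 [303.9 292.6] [ 0.5274 -0.3242]
block 0.66 [193.1 171.4] [0.4731 0.2958]
block 0.19 [240.4 239. ] [ 0.4716 -0.0826]
black_tape 0.79 [340.4 266.3] [ 0.6593 -0.3059]
black_tape 0.33 [192.2 171.1] [0.4709 0.2992]
```

View pics/topc.png

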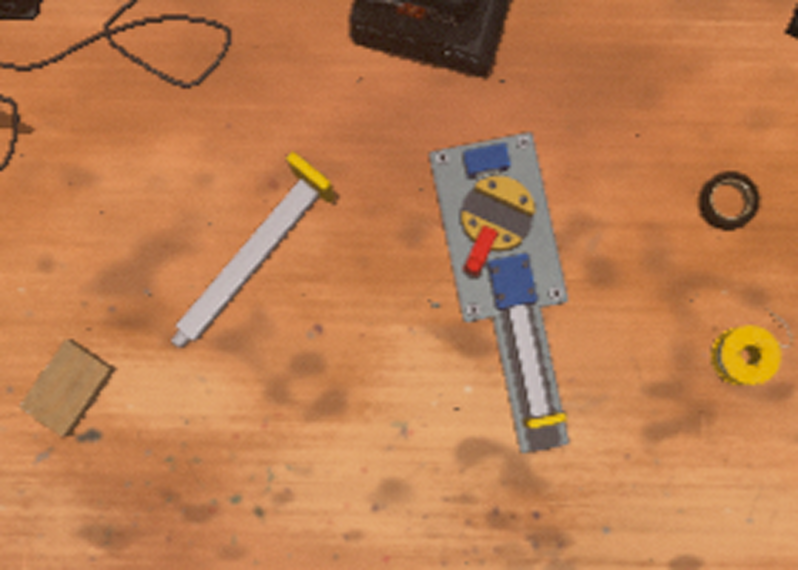

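View pics/side0.png

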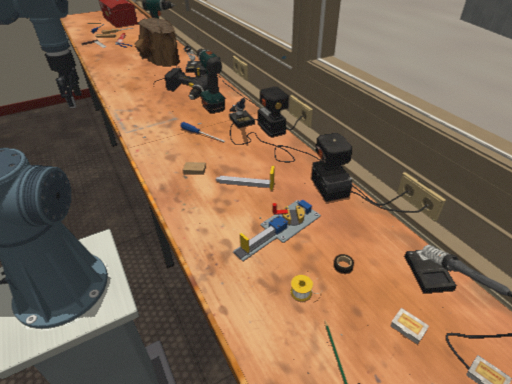

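The top crop shows the jig with its bar at crop (546,420) for the tab, (498,213) for the disc, (472,268) for the pin and (487,160) for the keeper. The bar on the left, with its tab at (310,178), is the look-alike. In the side view the jig's tab is at (243,241) and its pin at (275,207).

Run:
```python
from h import *
from scipy.optimize import least_squares
np.set_printoptions(precision=4,suppress=True)
cs={n:cams.camera(n) for n in("top","side")}
S=lambda u,v:(120+u/2.85,90+v/2.85)
# fixed corners in jig frame, observed in top crop
obs=[("top",(.062,.02,.034),S(463,152)),("top",(.062,-.02,.034),S(506,144)),
("top",(0,0,.032),S(498,213)),("top",(-.087,.0185,.034),S(497,306)),("top",(-.087,-.0185,.034),S(537,301)),
("top",(-.042,.0185,.034),S(489,261)),("top",(-.042,-.0185,.034),S(527,255)),
("side",(.04,0,.02),(303.3,208.4)),("side",(-.087,0,.02),(274.1,227.)),("top",(.04,0,.02),(289.6,145.7)),("top",(-.087,0,.02),(300.6,200.7))]
def T(p,P): c,s=np.cos(p[2]),np.sin(p[2]);return np.array([p[0]+c*P[0]-s*P[1],p[1]+s*P[0]+c*P[1],P[2]])
f=lambda p:np.concatenate([proj(cs[n],T(p,P))-uv for n,P,uv in obs])
for sel in(None,):
    s=least_squares(f,[.64,-.09,.2],loss="soft_l1");print(s.x,f(s.x).reshape(-1,2))
p=s.x
def inv(w): c,s_=np.cos(p[2]),np.sin(p[2]);d=w[:2]-p[:2];return np.array([c*d[0]+s_*d[1],-s_*d[0]+c*d[1]])
for n,uv,z in [("top",S(546,420),.066),("side",(240.,238.3),.052),("top",(286.6,181.7),.07),("side",(273,204.3),.07)]:
    w=at_z(cs[n],uv,z);print(n,w,inv(w)*1000)
for a in(.5,.6,.7,.8,.9,1.,1.1):
    P=T(p,(-.058*np.sin(a),.058*np.cos(a),.07));print(a,P,proj(cs["top"],P),proj(cs["side"],P))
np.save("jig.npy",p)
```

```text
[ 0.6474 -0.0887  0.2103] [[ 0.0799 -0.6063]
 [-0.0412 -0.6398]
 [-0.0779 -0.3431]
 [ 0.014   0.9872]
 [ 0.0312  0.0349]
 [-0.6294 -0.2387]
 [ 0.026  -0.8158]
 [-1.8276 -0.2715]
 [-2.5945  1.0359]
 [ 1.6649  4.7527]
 [ 0.2752 -3.2819]]
top [ 0.4602 -0.1295  0.066 ] [-191.6158   -0.8253]
side [ 0.4524 -0.1233  0.052 ] [-197.9219    6.8629]
top [ 0.5971 -0.0658  0.07  ] [-44.4357  32.9343]
side [ 0.5905 -0.0676  0.07  ] [-51.3028  32.48  ]
0.5 [ 0.6096 -0.0447  0.07  ] [278.2619 176.5735] [274.5208 197.7063]
0.6 [ 0.6054 -0.0487  0.07  ] [279.8329 178.2689] [274.0124 198.9323]
0.7 [ 0.6016 -0.0531  0.07  ] [281.5673 179.8026] [273.6902 200.1977]
0.8 [ 0.5983 -0.0579  0.07  ] [283.4478 181.1588] [273.5597 201.4906]
0.9 [ 0.5955 -0.0629  0.07  ] [285.4554 182.3234] [273.6245 202.7984]
1.0 [ 0.5932 -0.0682  0.07  ] [287.5699 183.2845] [273.8865 204.1082]
1.1 [ 0.5914 -0.0738  0.07  ] [289.7698 184.0322] [274.3455 205.4066]
```

```bash
cat >> h.py <<'E'
def go(*targets):
    """targets in jig frame mm (x,y,z): print shifts in tool axes (mm) and yaw turn to align tool x with -jig x"""
    p=np.load("jig.npy");s=r.read_state();M=R.from_rotvec(s["ee_rot"]).as_matrix()
    c,s_=np.cos(p[2]),np.sin(p[2]);J=np.array([[c,-s_,0],[s_,c,0],[0,0,1]]);o=np.array([p[0],p[1],0])
    print("now jig mm",np.round(J.T@(s["position"]-o)*1000,1),"t",s["time_s"],"F",np.round(J.T@s["force"],2))
    yaw=np.degrees(np.arctan2(M[1,0],M[0,0])); t=(yaw-np.degrees(p[2])-180+180)%360-180
    print("turn",round(t,2))
    for T in targets: print(T,np.round(M.T@(o+J@np.array(T)/1000-s["position"])*1000,1))
E
python3 -c "
from h import *
go((-88,32,150),(-88,32,48))"
```

```text
now jig mm [-319.5  715.3  231.3] t 1.2 F [-0.64  0.11  0.85]
turn -30.89
(-88, 32, 150) [-549.5 -467.6   81.3]
(-88, 32, 48) [-549.5 -467.6  183.3]
```

play_rows:
  targets:
    - [0, -46, -39, 7, -3]
    - [0, -92, -78, 14, -6]
    - [0, -137, -117, 20, -9]
    - [0, -183, -156, 27, -12]
    - [0, -229, -195, 34, -15]
    - [0, -275, -234, 41, -18]
    - [0, -320, -273, 47, -21]
    - [0, -366, -312, 54, -24]
    - [0, -412, -351, 61, -27]
    - [0, -470, -400, 70, -30]
    - [0, -520, -440, 78, -31]
    - [0, -549, -468, 81, -31]
  force: 20

```text
time_s: 2.7
position: [0.5551, -0.0781, 0.15]
ee_rot: [-0.332, 3.124, -0.0]
force: [0.6, 1.3, -0.2]
grip_width: -0.0001
grasp_force: 0.0
```

```bash
python3 -c "
from h import *
go((-88,32,150),(-88,32,48))
for n in('top','side'):
    c=cams.camera(n);cv2.imwrite(f'pics/{n}1.png',c['image'])
i=cv2.imread('pics/side1.png');cv2.imwrite('pics/side1c.png',cv2.resize(i[120:270,190:370],None,fx=4,fy=4,interpolation=cv2.INTER_CUBIC))
"
```

```text
now jig mm [-88.1  29.6 150. ] t 2.7 F [ 0.82  1.14 -0.16]
turn 0.09
(-88, 32, 150) [-0.1  2.4  0. ]
(-88, 32, 48) [ -0.    2.4 102. ]
```

View pics/side1c.png

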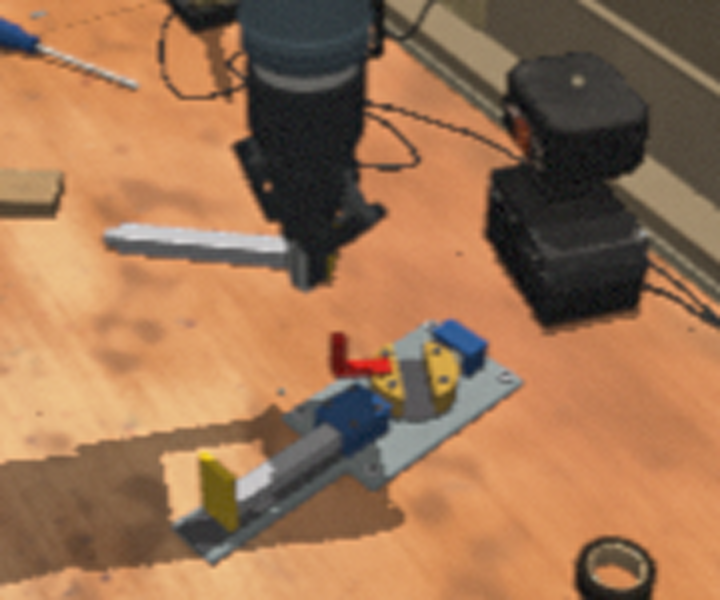

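The side crop shows the pin's top at (340,336), which puts the rotor near 1.0 rad. The fingers are above and behind it, so I'll go down.

play_rows:
  targets:
    - [0, 0, 0, 30, 0]
    - [0, 0, 0, 65, 0]
    - [0, 0, 0, 90, 0]
    - [0, 0, 0, 100, 0]
    - [0, -9, 1, 100, 0]
    - [0, -17, 1, 100, 0]
    - [0, -21, 2, 100, 0]
    - [0, -21, 2, 100, 0]

```text
time_s: 3.8
position: [0.575, -0.0695, 0.051]
ee_rot: [-0.333, 3.123, -0.001]
force: [-0.4, -0.2, -0.1]
grip_width: -0.0
grasp_force: 0.0
```

```bash
python3 -c "
from h import *
go((-60,40,50),(-51,48,50),(-41,53,50),(-34,56,50))
c=cams.camera('side');print([(round(m['conf'],2),m['uv']) for m in cams.mark_of('side','pin')])
"
```

```text
now jig mm [-66.8  33.8  51. ] t 3.8 F [-0.47 -0.13 -0.14]
turn 0.14
(-60, 40, 50) [-6.8  6.1  1. ]
(-51, 48, 50) [-15.8  14.1   1. ]
(-41, 53, 50) [-25.8  19.1   1. ]
(-34, 56, 50) [-32.9  22.1   1. ]
[(0.81, [275.5, 203.0])]
```

play_rows:
  targets:
    - [0, -3, 3, 0, 0]
    - [0, -7, 6, 0, 0]
    - [0, -11, 10, 0, 0]
    - [0, -16, 14, 0, 0]
    - [0, -21, 17, 0, 0]
    - [0, -26, 19, 0, 0]
    - [0, -30, 21, 0, 0]
    - [0, -33, 22, 0, 0]
    - [0, -33, 22, 0, 0]

```text
time_s: 5.03
position: [0.6023, -0.0412, 0.0504]
ee_rot: [-0.333, 3.123, -0.001]
force: [-2.1, 0.2, 0.3]
grip_width: 0.0002
grasp_force: 0.7
```

```bash
cat > look.py <<'E'
from h import *
import sys
go()
ims=[]
for n,(a,b,w,h) in dict(side=(225,165,110,90),top=(245,120,110,90)).items():
    c=cams.camera(n);print(n,[(round(m['conf'],2),np.round(m['uv'],1)) for m in cams.mark_of(n,'pin')])
    p=np.load("jig.npy")
    for g in (0,.1,.2,.3,.4,.5):
        l=np.array([-.058*np.sin(g),.058*np.cos(g)]);cc,ss=np.cos(p[2]),np.sin(p[2])
        print(g,proj(c,[p[0]+cc*l[0]-ss*l[1],p[1]+ss*l[0]+cc*l[1],.07]).round(1),end=' ')
    ims.append(cv2.resize(c['image'][b:b+h,a:a+w],None,fx=3.6 if len(ims)<2 else 1,fy=3.6,interpolation=cv2.INTER_CUBIC))
cv2.imwrite(sys.argv[1],np.hstack(ims))
E
python3 look.py pics/l2.png
```

```text
now jig mm [-34.2  55.9  50.4] t 5.025 F [-2.    0.68  0.29]
turn 0.12
side [(0.78, array([276.4, 198.4]))]
0 [279.6 192.5] 0.1 [278.3 193.4] 0.2 [277.1 194.4] 0.3 [276.1 195.4] 0.4 [275.2 196.5] 0.5 [274.5 197.7] top []
0 [273.3 166.3] 0.1 [273.9 168.5] 0.2 [274.7 170.7] 0.3 [275.7 172.8] 0.4 [276.9 174.7] 0.5 [278.3 176.6]
```

View pics/l2.png

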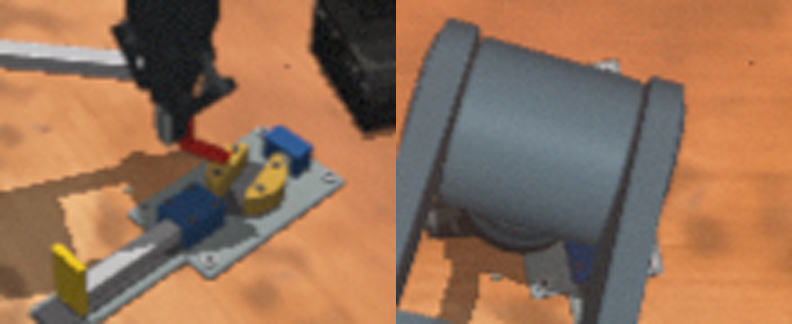

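The side view shows the slot still turned by about 0.3 rad, with the pin at about (187,120) in the crop, touched at 2 N. I'll push on to nearly aligned, then back off and look.

play_rows:
  targets:
    - [0, -3, 1, 0, 0]
    - [0, -6, 1, 0, 0]
    - [0, -9, 2, 0, 0]
    - [0, -11, 2, 0, 0]
    - [0, -11, 2, 0, 0]

```text
time_s: 5.85
position: [0.6127, -0.0369, 0.0503]
ee_rot: [-0.333, 3.123, -0.001]
force: [-0.8, 0.7, 0.1]
grip_width: -0.0004
grasp_force: 0.1
```

play_rows:
  targets:
    - [0, 10, 0, 0, 0]
    - [0, 30, 0, 0, 0]
    - [0, 70, 10, 0, 0]
    - [0, 120, 15, -20, 0]
    - [0, 170, 15, -50, 0]
    - [0, 180, 15, -60, 0]

```text
time_s: 6.6
position: [0.4308, -0.0604, 0.1113]
ee_rot: [-0.331, 3.123, -0.002]
force: [0.6, 0.3, 0.1]
grip_width: -0.0001
grasp_force: 0.0
```

```bash
python3 look.py pics/l3.png
```

```text
now jig mm [-205.9   72.8  111.3] t 6.6 F [0.7  0.17 0.1 ]
turn 0.05
side [(0.7, array([278.4, 194. ]))]
0 [279.6 192.5] 0.1 [278.3 193.4] 0.2 [277.1 194.4] 0.3 [276.1 195.4] 0.4 [275.2 196.5] 0.5 [274.5 197.7] top [(0.78, array([272.9, 165.6]))]
0 [273.3 166.3] 0.1 [273.9 168.5] 0.2 [274.7 170.7] 0.3 [275.7 172.8] 0.4 [276.9 174.7] 0.5 [278.3 176.6]
```

View pics/l3.png

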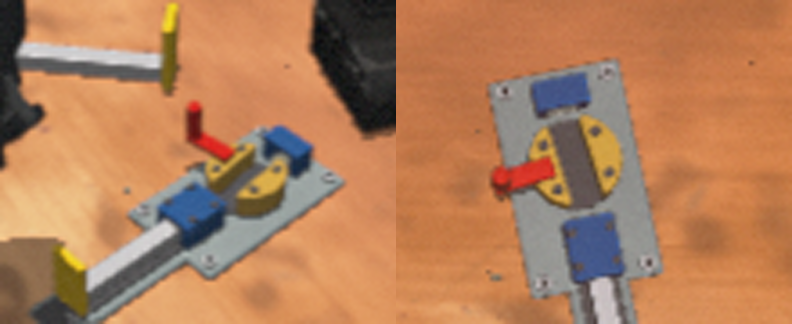

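The top view on the right shows the slot nearly in line with the guide and keeper. I'll measure its angle by rectifying the picture to the jig's plane.

```bash
cat > rect.py <<'E'
from h import *
c=cams.camera('top');p=np.load("jig.npy");cc,ss=np.cos(p[2]),np.sin(p[2])
def warp(z,g):  # jig xy(mm) pts -> image
    P=np.stack([p[0]+cc*g[...,0]-ss*g[...,1],p[1]+ss*g[...,0]+cc*g[...,1],np.full(g.shape[:-1],z)],-1)
    q=(P-c["xyz"])@R.from_rotvec(c["orientation"]).as_matrix();f=192/np.tan(np.radians(c["fovy"])/2)
    return (c["cx"]+f*q[...,0]/-q[...,2]).astype(np.float32),(c["cy"]-f*q[...,1]/-q[...,2]).astype(np.float32)
X,Y=np.meshgrid(np.arange(110,-130.1,-.5),np.arange(70,-60.1,-.5),indexing='ij') # rows +x up, cols +y left
im=cv2.remap(c["image"],*warp(.032,np.stack([X,Y],-1)/1000),cv2.INTER_CUBIC)
h=cv2.cvtColor(im,cv2.COLOR_BGR2HSV).astype(int)
gold=(h[...,0]>=15)&(h[...,0]<=32)&(h[...,1]>110)&(h[...,2]>110)&(np.hypot(X,Y)<38)
blue=(h[...,0]>100)&(h[...,0]<125)&(h[...,1]>120)
print("gold c",X[gold].mean(),Y[gold].mean())
for sgn in(1,-1):
    xs,ys=[],[]
    for x in np.arange(-22,22.1,1):
        m=gold&(X==x)&(np.sign(Y)==sgn)
        if m.sum()>8: xs.append(x);ys.append(sgn*np.abs(Y[m]).min())
    xs,ys=np.array(xs),np.array(ys);k=np.polyfit(xs,ys,1);g=abs(ys-np.polyval(k,xs))<3;k=np.polyfit(xs[g],ys[g],1);print("edge",sgn,"angle",np.arctan(k[0]),"y0",k[1],g.sum())
for nm,m in dict(guide=blue&(X<-30),keeper=blue&(X>30)).items(): print(nm,X[m].mean(),Y[m].mean(),X[m].min(),X[m].max(),np.percentile(Y[m],[3,97]))
cv2.imwrite("pics/rect.png",cv2.resize(im,None,fx=1.2,fy=1.2))
E
python3 rect.py
```

```text
gold c 0.9758594917787743 -3.642451420029895
edge 1 angle 0.1047319566318621 y0 11.770338259736754 44
edge -1 angle 0.11484159955343147 y0 -10.977777777777776 45
guide -63.63107460643395 -0.38980150581793294 -84.5 -42.0 [-15.  15.]
keeper 51.80125786163522 0.3146750524109015 42.5 61.5 [-16.5  17.5]
```

View pics/rect.png

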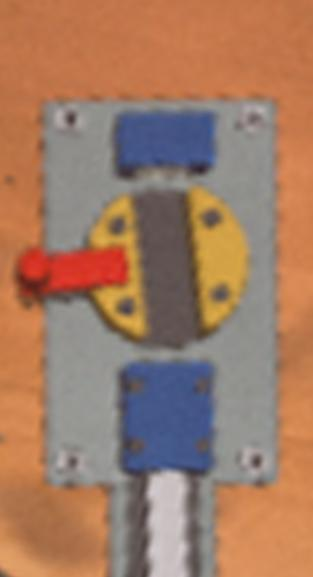

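The rectified view shows the slot turned by about +0.10 rad. It needs about 6 mm more at the pin, with the finger's final x near -17.

play_rows:
  targets:
    - [0, -50, -4, 10, 0]
    - [0, -100, -10, 40, 0]
    - [0, -145, -15, 60, 0]
    - [0, -170, -15, 61, 0]
    - [0, -178, -15, 61, 0]
    - [0, -182, -15, 61, 0]
    - [0, -185, -15, 61, 0]
    - [0, -187, -15, 61, 0]
    - [0, -189, -15, 61, 0]
    - [0, -189, -15, 61, 0]

```text
time_s: 8.1
position: [0.6211, -0.0351, 0.0496]
ee_rot: [-0.333, 3.123, -0.0]
force: [-1.9, 1.2, -0.4]
grip_width: -0.0002
grasp_force: 0.6
```

play_rows:
  targets:
    - [0, 10, 0, 0, 0]
    - [0, 30, 0, 0, 0]
    - [0, 70, 10, 0, 0]
    - [0, 120, 10, -20, 0]
    - [0, 170, 0, -50, 0]
    - [0, 205, -20, -60, 0]
    - [0, 205, -40, -60, 0]
    - [0, 205, -40, -60, 0]

```text
time_s: 9.1
position: [0.4301, -0.1189, 0.1099]
ee_rot: [-0.329, 3.122, -0.002]
force: [0.3, 0.6, 0.1]
grip_width: 0.0001
grasp_force: 0.0
```

```bash
python3 rect.py; python3 -c "
from h import *
go((-225,0,80),(-225,0,36),(-100,0,36))
c=cams.camera('side')
for q in('tab','bar_tip','lock_bar'):print(q,[(round(m['conf'],2),m['uv'],at_z(c,m['uv'],Z[q])[:2]) for m in cams.mark_of('side',q)])
"
```

```text
gold c 0.01902417188898836 -3.563488510892271
edge 1 angle -0.03575550590925695 y0 11.888888888888886 45
edge -1 angle -0.03384741089913051 y0 -10.799999999999997 45
guide -63.925210674157306 -0.4716760299625468 -84.5 -42.5 [-15.   14.5]
keeper 51.84925433293027 0.6049979846835953 42.5 61.0 [-16.5  18. ]
now jig mm [-219.    16.9  109.4] t 9.15 F [-0.32  0.56  0.14]
turn 0.03
(-225, 0, 80) [  6.  -16.9  29.4]
(-225, 0, 36) [  6.  -16.9  73.4]
(-100, 0, 36) [-119.   -16.9   73.5]
tab [(0.9, [243.0, 240.3], array([ 0.45614391, -0.13385937]))]
bar_tip [(0.79, [281.3, 223.5], array([ 0.59749212, -0.10468947]))]
lock_bar [(0.74, [272.8, 190.1], array([0.65980115, 0.04754395])), (0.65, [244.5, 245.1], array([ 0.46665566, -0.11896791]))]
```

The rotor is now at about -0.04, which is good. Next I'll descend behind the tab and push the bar.

play_rows:
  targets:
    - [0, 13, -10, 10, 0]
    - [0, 13, -17, 40, 0]
    - [0, 13, -17, 65, 0]
    - [0, 13, -17, 73, 0]
    - [0, 6, -17, 73, 0]
    - [0, 0, -17, 73, 0]
    - [0, -6, -17, 73, 0]
    - [0, -11, -17, 73, 0]
    - [0, -16, -17, 73, 0]
    - [0, -21, -17, 73, 0]
    - [0, -26, -17, 73, 0]
    - [0, -26, -17, 73, 0]

```text
time_s: 10.85
position: [0.4587, -0.1284, 0.0363]
ee_rot: [-0.333, 3.123, -0.0]
force: [0.5, -0.2, 0.2]
grip_width: -0.0001
grasp_force: 0.0
```

```bash
python3 -c "
from h import *
go((-110,0,36),(-104,0,36))
i=cams.camera('side');cv2.imwrite('pics/s5.png',cv2.resize(i['image'][165:270,215:335],None,fx=5,fy=5,interpolation=cv2.INTER_CUBIC))"
```

```text
now jig mm [-192.8    0.6   36.3] t 10.85 F [ 0.43 -0.34  0.21]
turn 0.11
(-110, 0, 36) [-82.8  -0.7   0.4]
(-104, 0, 36) [-88.8  -0.8   0.4]
```

View pics/s5.png

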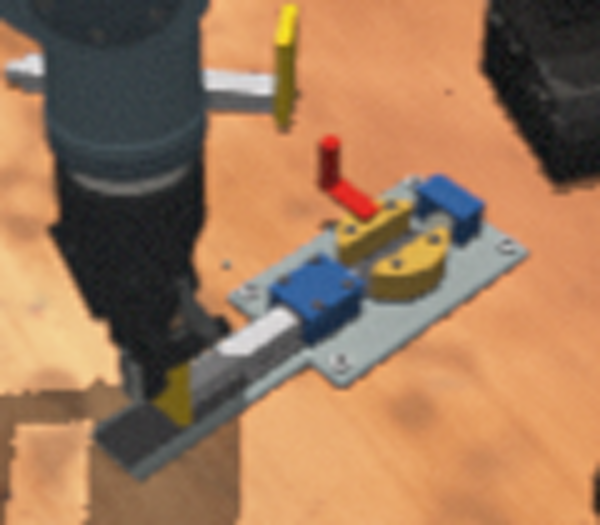

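The fingers sit squarely behind the tab at (175,395), the disc is aligned at (390,250), and the bar has begun to move. I'll keep pushing.

play_rows:
  targets:
    - [0, -4, -1, 0, 0]
    - [0, -10, -1, 0, 0]
    - [0, -17, -1, 0, 0]
    - [0, -24, -1, 0, 0]
    - [0, -31, -1, 0, 0]
    - [0, -38, -1, 0, 0]
    - [0, -44, -1, 0, 0]
    - [0, -49, -1, 0, 0]
    - [0, -53, -1, 0, 0]
    - [0, -56, -1, 0, 0]
    - [0, -56, -1, 0, 0]

```text
time_s: 12.28
position: [0.5134, -0.1176, 0.0364]
ee_rot: [-0.333, 3.123, -0.0]
force: [-0.1, 0.4, -1.5]
grip_width: -0.0003
grasp_force: 0.2
```

```bash
python3 -c "
from h import *
go((-110,0,36),(-104,0,36))"
```

```text
now jig mm [-137.1   -0.3   36.4] t 12.275 F [-0.02  0.45 -1.53]
turn 0.12
(-110, 0, 36) [-27.1   0.2   0.4]
(-104, 0, 36) [-33.1   0.2   0.4]
```

play_rows:
  targets:
    - [0, -4, 0, 0, 0]
    - [0, -9, 0, 0, 0]
    - [0, -14, 0, 0, 0]
    - [0, -18, 0, 0, 0]
    - [0, -22, 0, 0, 0]
    - [0, -25, 0, 0, 0]
    - [0, -27, 0, 0, 0]
    - [0, -28, 0, 0, 0]
    - [0, -28, 0, 0, 0]

```text
time_s: 13.4
position: [0.5405, -0.1117, 0.0363]
ee_rot: [-0.333, 3.124, -0.0]
force: [-3.9, -0.6, 4.3]
grip_width: -0.0004
grasp_force: 2.1
```

play_rows:
  targets:
    - [0, -1, 0, 0, 0]
    - [0, -1, 0, 0, 0]
    - [0, -2, 0, 0, 0]
    - [0, -2, 0, 0, 0]

```text
time_s: 13.9
position: [0.5424, -0.1113, 0.0363]
ee_rot: [-0.333, 3.124, -0.0]
force: [-4.4, 0.9, 2.9]
grip_width: 0.0
grasp_force: 2.1
```

```bash
python3 -c "
from h import *
go((-110,0,36),(-104,0,36))
i=cams.camera('side');cv2.imwrite('pics/s6.png',cv2.resize(i['image'][165:270,215:335],None,fx=5,fy=5,interpolation=cv2.INTER_CUBIC))"
```

```text
now jig mm [-1.075e+02 -1.000e-01  3.630e+01] t 13.9 F [-4.16  1.81  2.9 ]
turn 0.11
(-110, 0, 36) [2.5 0.2 0.3]
(-104, 0, 36) [-3.5  0.1  0.3]
```

View pics/s6.png

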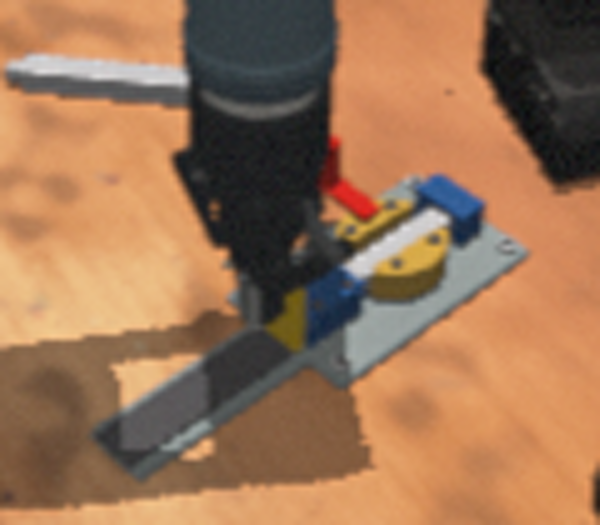

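The bar is through the disc with its nose in the keeper at (445,215), and the tab is almost at the guide at (300,325). I'll push the last few millimetres.

play_rows:
  targets:
    - [0, -1, 0, 0, 0]
    - [0, -1, 0, 0, 0]
    - [0, -2, 0, 0, 0]
    - [0, -2, 0, 0, 0]

```text
time_s: 14.45
position: [0.5443, -0.1109, 0.0363]
ee_rot: [-0.333, 3.124, -0.0]
force: [-4.3, -0.6, 3.5]
grip_width: 0.0002
grasp_force: 2.1
```

play_rows:
  targets:
    - [0, -1, 0, 0, 0]
    - [0, -1, 0, 0, 0]
    - [0, -2, 0, 0, 0]
    - [0, -2, 0, 0, 0]

```text
time_s: 14.95
position: [0.5451, -0.1106, 0.0363]
ee_rot: [0.333, -3.121, -0.0]
force: [-9.5, -1.9, 8.7]
grip_width: -0.0001
grasp_force: 4.9
```

The force rose to about 10 N and the motion stalled, so the bar is home. I'll withdraw straight back and check.

play_rows:
  targets:
    - [0, 2, 0, 0, 0]
    - [0, 8, 0, 0, 0]
    - [0, 25, 0, 0, 0]
    - [0, 60, 0, -20, 0]
    - [0, 110, 0, -60, 0]
    - [0, 150, 0, -90, 0]
    - [0, 150, 0, -90, 0]
    - [0, 150, 0, -90, 0]

```text
time_s: 15.95
position: [0.4001, -0.1422, 0.1263]
ee_rot: [-0.332, 3.123, -0.001]
force: [0.5, 0.1, -0.4]
grip_width: 0.0001
grasp_force: 0.0
```

```bash
python3 rect.py; python3 look.py pics/l7.png; python3 -c "
from h import *
for n in('top','side'):
  c=cams.camera(n)
  for q in('tab','reel','block','black_tape'):print(n,q,[(round(m['conf'],2),np.round(m['uv'],1)) for m in cams.mark_of(n,q)][:2])"
```

```text
gold c 0.10482665869695158 -3.4530035863717874
edge 1 angle -0.044239890459535317 y0 11.733333333333327 45
edge -1 angle -0.028319172860651085 y0 -10.933333333333326 45
guide -62.881103763987795 -0.37843336724313326 -84.5 -42.0 [-15.   14.5]
keeper 51.86107735925476 0.7498987444309437 42.5 61.0 [-16.5  18. ]
now jig mm [-253.1   -0.4  125.8] t 16.0 F [-0.03  0.34 -1.11]
turn 0.11
side [(0.82, array([282.2, 194.5]))]
0 [279.6 192.5] 0.1 [278.3 193.4] 0.2 [277.1 194.4] 0.3 [276.1 195.4] 0.4 [275.2 196.5] 0.5 [274.5 197.7] top [(0.69, array([272.9, 164.2]))]
0 [273.3 166.3] 0.1 [273.9 168.5] 0.2 [274.7 170.7] 0.3 [275.7 172.8] 0.4 [276.9 174.7] 0.5 [278.3 176.6] top tab [(0.79, array([301.4, 198.3])), (0.72, array([374.2, 156. ]))]
top reel [(0.81, array([382.9, 210.5]))]
top block [(0.63, array([144.9, 226.3]))]
top black_tape [(0.68, array([372. , 159.2]))]
side tab [(0.83, array([276.6, 173.3])), (0.73, array([270.7, 221. ]))]
side reel [(0.64, array([299.1, 293.6]))]
side block [(0.67, array([192.4, 170.4]))]
side black_tape [(0.81, array([341.5, 267.6])), (0.66, array([271.7, 222.2]))]
```

View pics/l7.png

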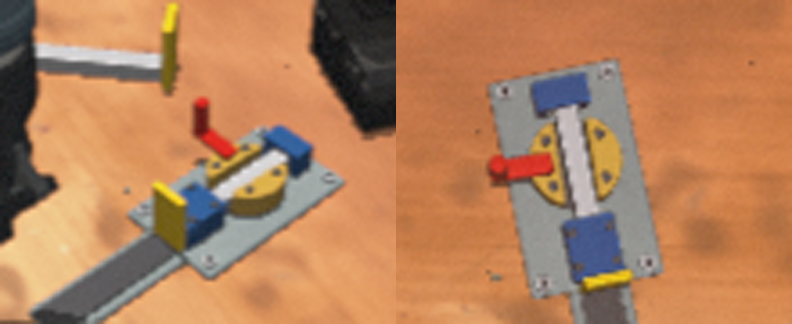

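The tab is flush against the guide at (170,215) on the left and (607,280) on the right, the bar runs through the disc into the keeper, and the bystanders have not moved. I'm handing in the job.

```bash
python3 -c "
from rig import r
print(r.close_job())"
```

```text
the job is handed in; nothing more can be done
None
```

I lined up the disc (about -0.04 rad) and pushed the bar home through it into the keeper, tab against the guide, with the reel, block and tape where they were; the job was handed in at about 16 s of the 45 s, and no verdict came back.

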